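Load a circuit board in the test fixture, snap its lid shut and scan its label

TASK

Lay the circuit board that carries the square block flat in the recess of the open test fixture, then swing the lid over and press it down past its catch until it snaps fully shut. Pick up the code reader, hold it upright and still with its window about 10 cm above the middle of the barcode label on the shut lid for at least a second, then stand it back upright on the middle of its pad and let go. Leave the other board and everything else on the bench where they are.

Things in the scene. Friction and masses are not known exactly. Their poses are not given: they have to be found in the camera images.
- fixture: Test fixture, fixed: aluminium block 170 (x) x 200 (y) x 62 mm high; in the middle of its top an open recess 90 (x) x 130 (y) mm, 40 mm deep, flat floor 22 mm above the bench. Origin: centre of the underside; x points from the front to the hinge side, z up. Lid hinged along the top edge at x = +85 mm (to the robot's left, give or take 0.25 rad); spring roller catch in the middle of the front face.
- lid (a joint): Angle of the lid, rad: 0 fully shut, 1.57 straight up, 1.9 the stop; starts at 1.6 to 1.8. The stiff hinge (0.3 N m friction) leaves it where it is let go. When closing, a rib under the front lip meets a spring roller at 0.085 rad and the lid stays ajar; up to 18 N down near the front edge pushes it past. From 0.02 rad the roller draws it to 0 and holds it.
- lid_hinge (a point): Point on the lid's hinge line, at the middle of its width, 62 mm above the bench. Moves with the lid: x axis from the front edge to the hinge along the lid, y along the hinge, z out of the outer face (up when shut).
- lid_press (a point): Point on the outer (when shut, upper) face of the grey lid, mid-width near the front edge: the place to push. 160 mm from the hinge line, 12.5 mm above it when shut. The lid is a plate 172 x 196 x 12 mm; at its front edge a 50 mm wide lip reaches to 186 mm from the hinge line and hangs 29 mm below it when shut. Axes as lid_hinge.
- label (a point): Middle of the white paper barcode label (50 x 55 mm, black bars) on the outer face of the lid, 60 mm from the hinge line and 50 mm to the +y side of the middle of the lid. z axis out of the face: straight up when the lid is shut, 75 mm above the bench. Other axes as lid_hinge.
- board: Circuit board to load: green, rigid, 100 (x) x 64 (y) x 4 mm, 0.1 kg, loose on the bench. At its centre a black square-cornered block 26 (x) x 34 (y) mm, top 32 mm above the board's underside: take it by this. Origin: centre of the underside, z up. Its 100 mm side goes along the recess's 130 mm side (fixture y), either way round.
- board2: The other circuit board, of the same size, with a round can (28 mm across) instead of a square block. To be left alone. Origin: centre of the underside. The two boards may lie in either place.
- reader: Code reader standing upright, window down, on its pad: black head 60 (x) x 50 (y) x 40 mm high, above it a grey grip 44 (x) x 32 (y) mm from 38 to 118 mm height; 0.22 kg, centre of mass about 55 mm up. Origin: middle of the window in its underside; z up through the grip, the window looks along -z. Take it by the grip across y, from above.
- pad: Black rubber pad fixed to the bench, 110 (x) x 100 (y) x 10 mm, on which the reader stands. Origin: centre of its underside.
- bottle: Bystander: white solvent bottle with steel cap, 52 mm across, 120 mm high. Origin: centre of its underside.
- spool: Bystander: aluminium-coloured spool 54 mm across, 40 mm high. Origin: centre of its underside.
- pliers: Bystander: pliers with blue handles, about 155 mm long, lying flat, 12 mm high. Origin near the pivot.
- screwdriver: Bystander: screwdriver with green handle, 170 mm long, lying flat.
- tweezers: Bystander: steel tweezers 125 mm long, lying flat, 8 mm high. Origin at the middle.
- tape: Bystander: roll of yellow tape 72 mm across, 19 mm high, lying flat. Origin: centre of its underside.
Not all that is in view belongs to the job. Leave any orange or pink look-alike of the reader alone.

How it is judged:
On the way, in this order (a step that is already met when the one before it is completed fails the run):
1. the board with the square block lies flat in the recess and has been let go (x of board in the frame of fixture between -0.02 and 0.02 m and y of board in the frame of fixture between -0.025 and 0.025 m and z of board in the frame of fixture between 0.018 and 0.026 m and angle between board's own z axis and vertical below 0.06 rad and contact force between the fingers and board below 0.2 N and linear speed of board below 0.03 m/s), for 0.2 s.
2. the lid has been pressed past its catch and is fully shut over the board (x of board in the frame of fixture between -0.02 and 0.02 m and y of board in the frame of fixture between -0.025 and 0.025 m and z of board in the frame of fixture between 0.018 and 0.026 m and angle between board's own z axis and vertical below 0.06 rad and value of joint lid below 0.025 rad), for 0.3 s.
3. the held reader's window is 7 to 13 cm above the label and within 20 mm of over its middle, upright within 0.15 rad, and held still for about a second, with the lid shut (value of joint lid below 0.025 rad and contact force between the fingers and reader above 0.5 N and horizontal distance between reader and label below 0.02 m and z of reader in the frame of label between 0.07 and 0.13 m and angle between reader's own z axis and vertical below 0.15 rad and linear speed of reader below 0.03 m/s and angular speed of reader below 0.3 rad/s), for 0.8 s.
At the end, for the whole second after the job is handed in: The square-block board lies flat on the recess floor (tilt under 0.06 rad), the lid is fully shut (under 0.025 rad), and the reader stands upright (within 0.06 rad), released and at rest on its pad, its middle within 25 mm of the pad's middle (all of step 2 and linear speed of board below 0.03 m/s and horizontal distance between reader and pad below 0.025 m and z of reader in the frame of pad between 0.006 and 0.014 m and angle between reader's own z axis and vertical below 0.06 rad and linear speed of reader below 0.02 m/s); the robot touches nothing.
It fails at once if the other board is moved by more than 20 mm or another bystander by more than 30 mm (distance of board2 from where it was at the start of the episode above 0.02 m or distance of any of bottle, spool, pliers, screwdriver, tweezers, tape from where it was at the start of the episode above 0.03 m).
It fails at once if the reader is tipped over (angle between reader's own z axis and vertical above 0.8 rad).
It also fails if it takes over 72 s, if anything falls off the work surface, if the arm or the gripper's body presses on something with over 40 N, if the wrist force passes 120 N, or if a joint passes its speed limit or range.

ROBOT

A 6-joint arm with a two-finger parallel gripper is mounted at the origin on the work surface. World frame = base frame: x ahead of the robot, y to its left, z up, the work surface at z = 0. Lengths are in m, angles in rad, forces in N, time in s.
With the tool pointing down it reaches from about 0.35 to 0.975 m from the base axis. Payload 4.9 kg.
Tool frame: the origin (TCP) lies at the very end of the fingers, on their centre line; the grasp point (between the pads) lies 19 mm behind it; z points along the fingers, y is the line along which they close (so a half turn about z gives the same grasp; the last joint's range is limited). The gripper opens to 85 mm and grips with 20 to 120 N. Pads are 22 mm wide; open, the fingers measure 114 mm over their backs; the gripper's body (76 mm by 85 mm) begins 54 mm behind the grasp point. The pads swing forward as they close: fully open they stand 13 mm farther back than shut.
Start: joints at [-0.119, 0.053, 1.613, -0, 1.476, -0.119], TCP at [0.625, 0, 0.231] pointing down, gripper open.
Joint ranges: [-3.01, 3.01], [-1.01, 2.22], [0.06, 2.58], [-1.02, 4.17], [0.09, 2.62], [-3.14, 3.14]. Speed limits (rad/s): [2.57, 2.57, 3.14, 3.14, 3.14, 3.14].

INTERFACE

Orientations are given as a unit quaternion [w, x, y, z].
In Python, from plant import monitor, vision, manip gives the robot as it stands. The module is installed in compiled form; this text tells all that it offers.
- The arm moves only by the tool arm_command, never from a script. Its argument "rows" is a list of rows, each a list of 3 entries, a list of its own where there are three numbers: the finger opening in mm, from 0 to 85.4, then the shift along the world's x, y, z in units of 30 cm (1.0 is 30 cm), then the turn, a rotation vector about the world's x, y, z in units of pi/2 rad (1.0 is pi/2 rad). In form: [[claw, [x, y, z], [wx, wy, wz]], ...]. A call has 1 to 12 rows; each row is the pose to reach, as a shift and turn from the pose commanded when the call began; what a row does not reach only later rows make up. A row lasts 1/12 s, in which the tool goes at most 41.7 mm and 7.16 degrees, less where a joint would pass 70% of its speed; a pose out of reach is approached as far as the arm can. A call with a number of a shift or a turn outside -1 to 1 is refused whole. A call with a gripper value outside its range is refused whole. The fingers move at their own pace and stop on an object; the grip force is fixed at half the most. Time passes only in rows, so rows that repeat a pose let the fingers close. It gives the time, the measured TCP pose, the force, the opening and the grip force at its end, in the units of the state.
- monitor.state(): the state, without advancing time (a new reading comes with each control period).
- vision.grab_frame(name): name is "scene" or "side" or "wrist"; returns a dict with "color" (420x560x3 uint8, red, green, blue), "z_map" (420x560 float32, m along the optical axis (not along the pixel's ray), 0 where there is no reading), "mtx" (3x3 intrinsics, pixels), "R" (3x3) and "t" (3): a world point X has camera coordinates R X + t. Camera axes: x right, y down, z forward; pixel columns grow to the right and rows downward; lengths in m; the calibration is good to about 2 mm. A picture is of the moment at which its call begins.
- manip.job_done(): hands the job in; it is judged then, once.
The state is a dict: "time": time; "joint_pos": joint angles; "joint_vel": joint speeds; "joint_efforts": joint torques, N m; "tool_pos": TCP position; "tool_rot": TCP orientation; "contact_force": force on the tool from outside, world axes, zero at the start; "ft_torque": the same for the moment, N m; "gripper_width": opening from 0.0 (shut) to 1.0 (fully open); "grasp_force": force on a finger pad.
Only numpy, scipy, OpenCV 4.12 (cv2) and the standard library are available. Lean on these libraries where they do the work, as an engineer would, in place of code of your own. Each camera call takes 0.05 s, during which the arm holds its last target. There are 200 camera calls.

## Working session

There is one attempt and no reset: what is moved stays moved. The work goes in short steps, Python scripts to look and compute and a tool call to move; the robot and the scene stay as the last step left them, time stands still between calls to the robot, and variables do not carry over. Pictures are saved under pics/ and viewed, at most 13 in all, crops included, and the job is handed in when it is done.

Besides the shell and the picture viewer there is one more tool, called by a JSON object that holds its "name" and its "arguments". arm_command: Moves the arm, as the interface text tells. Shifts and turns lie within -1 to 1; 1 stands for 30 cm of shift or pi/2 rad of turn. Its arguments: {"type":"object","properties":{"rows":{"type":"array"}},"required":["rows"]}

```bash
mkdir -p pics
cat > h.py <<'E'
import numpy as np, cv2
from plant import monitor, vision, manip
def grab(n, save=None):
    f=vision.grab_frame(n); np.savez('%s.npz'%n,**f)
    if save: cv2.imwrite('pics/'+save, cv2.cvtColor(f['color'],cv2.COLOR_RGB2BGR))
    return f
def load(n): return np.load('%s.npz'%n)
def cloud(f):
    z=f['z_map']; v,u=np.indices(z.shape); K=f['mtx']
    c=np.stack([(u-K[0,2])/K[0,0]*z,(v-K[1,2])/K[1,1]*z,z],-1)
    w=(c-f['t'])@f['R']; w[z==0]=np.nan; return w
def ray(f,u,v,h):
    K=f['mtx']; d=f['R'].T@np.array([(u-K[0,2])/K[0,0],(v-K[1,2])/K[1,1],1]); o=-f['R'].T@f['t']
    return o+d*(h-o[2])/d[2]
E
python3 - <<'E'
from h import *
a=grab('scene','s1.png'); b=grab('side','d1.png')
for f in(a,b): print((-f['R'].T@f['t']).round(3), f['R'].round(2).tolist())
print(monitor.state())
E
```

```text
[1.211 0.451 1.194] [[-0.56, 0.83, -0.0], [0.67, 0.45, -0.6], [-0.49, -0.34, -0.8]]
[ 0.49  -0.852  0.732] [[1.0, -0.05, 0.02], [-0.01, -0.62, -0.79], [0.05, 0.79, -0.62]]
{'time': 0.1, 'joint_pos': array([-1.19013326e-01,  5.33285579e-02,  1.61415881e+00,  1.76622791e-05,
        1.47598958e+00, -1.18994419e-01]), 'joint_vel': array([-0.00090318, -0.00372313, -0.00284548, -0.00020164,  0.00104449,
       -0.00049469]), 'joint_efforts': array([ 6.14647306e-04, -3.94903493e+01, -3.71363103e+01, -4.52310599e-05,
        3.99340541e-03, -4.17574097e-05]), 'tool_pos': array([6.24438861e-01, 6.41366876e-05, 2.30161301e-01]), 'tool_rot': array([-7.46015101e-04,  7.07113749e-01,  7.07099186e-01, -5.75484457e-04]), 'contact_force': array([ 0.06459165,  0.47728166, -0.84667376]), 'ft_torque': array([ 0.04489691, -0.02453031, -0.03730778]), 'grasp_force': 0.0, 'gripper_width': 0.9953820537868835}
```

View pics/s1.png

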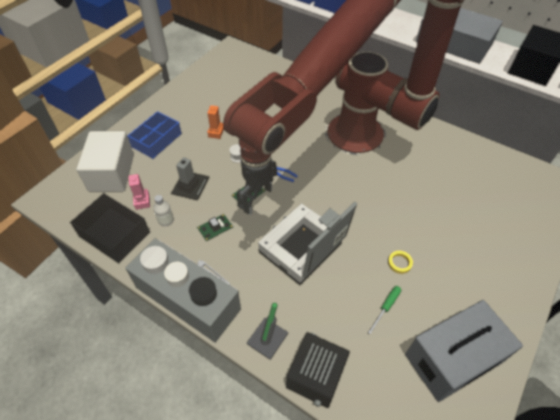

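View pics/d1.png

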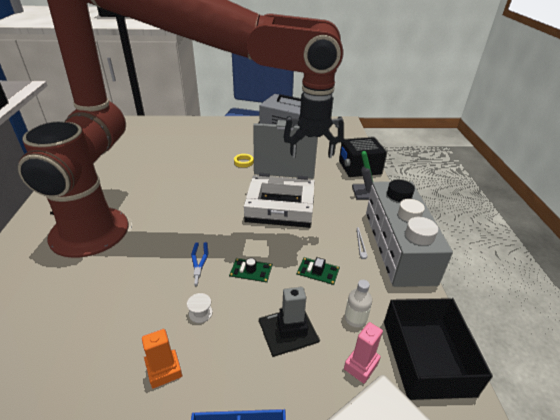

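The scene view shows the fixture at (300,242) and the reader at (188,178). In the side view the boards are at (251,268) and (318,268), the reader at (290,320) and the fixture at (280,200). I'll enlarge the boards and reader next.

Run:
```python
from h import *
f=load('side'); im=cv2.cvtColor(f['color'],cv2.COLOR_RGB2BGR)
c=cv2.resize(im[170:360,220:360],None,fx=4,fy=4,interpolation=cv2.INTER_CUBIC)
a=c[330:720][:, :]; b=c[0:230]
cv2.imwrite('pics/c1.png',cv2.resize(im[215:365,220:400],None,fx=4,fy=4,interpolation=cv2.INTER_CUBIC))
w=cloud(f); 
for n in('side','scene'):
  f=load(n); w=cloud(f); C=f['color'].astype(int)
  hsv=cv2.cvtColor(f['color'],cv2.COLOR_RGB2HSV)
  g=(hsv[...,0]>40)&(hsv[...,0]<85)&(hsv[...,1]>90)&(w[...,2]<.03)&(abs(w[...,1])<.6)
  k,l,s,ce=cv2.connectedComponentsWithStats(cv2.morphologyEx(g.astype(np.uint8),cv2.MORPH_CLOSE,np.ones((5,5))))
  for i in range(1,k):
    if s[i,4]>80:
      p=w[(l==i)&g]; p=p[(p[:,2]<.012)]
      r=cv2.minAreaRect(p[:,:2].astype(np.float32)*1000); print(n,s[i],ce[i].round(),np.median(p,0).round(3),r)
  # points of the block/ reader grip / lid tops
  def sel(m,name):
    p=w[m]; 
    if len(p)>10: print(n,name,len(p),p.mean(0).round(4),cv2.minAreaRect(p[:,:2].astype(np.float32)*1000))
  z=w[...,2]
  for x0,name in((0,''),):
    k,l,s,ce=cv2.connectedComponentsWithStats(((z>.120)&(z<.136)&(w[...,0]>.3)&(w[...,0]<.8)&(w[...,1]<-.1)).astype(np.uint8))
    for i in range(1,k):
      if s[i,4]>20: sel(l==i,'z~.13 %s'%ce[i].round())
    k,l,s,ce=cv2.connectedComponentsWithStats(((z>.054)&(z<.068)&(w[...,0]>.3)&(w[...,0]<.8)&(w[...,1]>-.12)&(w[...,1]<.4)).astype(np.uint8))
    for i in range(1,k):
      if s[i,4]>40: sel(l==i,'z~.062 %s'%ce[i].round())
    k,l,s,ce=cv2.connectedComponentsWithStats(((z>.024)&(z<.042)&(w[...,0]>.3)&(w[...,0]<.8)&(w[...,1]>-.4)&(w[...,1]<.4)).astype(np.uint8))
    for i in range(1,k):
      if s[i,4]>15: sel(l==i,'z~.032 %s'%ce[i].round())
```

```text
side [230 259  42  23 530] [251. 271.] [ 0.478 -0.175  0.006] ((466.47821044921875, -164.57833862304688), (63.35527038574219, 96.7834243774414), 74.68363952636719)
side [297 259  41  25 489] [318. 272.] [ 0.651 -0.182  0.007] ((640.3959350585938, -171.0967559814453), (62.95760726928711, 96.90448760986328), 68.00054931640625)
side z~.13 [364. 283.] 81 [ 0.7089 -0.3202  0.1221] ((708.2700805664062, -319.9030456542969), (22.42869758605957, 23.264253616333008), 20.681501388549805)
side z~.13 [294. 294.] 317 [ 0.5589 -0.3513  0.1288] ((559.876708984375, -347.8196105957031), (44.66143035888672, 32.67948532104492), 5.4726409912109375)
side z~.13 [371. 332.] 133 [ 0.6972 -0.4391  0.1212] ((696.2548828125, -439.8890380859375), (41.424259185791016, 26.548860549926758), 51.073360443115234)
side z~.13 [160. 337.] 52 [ 0.3076 -0.437   0.1212] ((309.0646057128906, -436.7530822753906), (17.597909927368164, 17.952051162719727), 86.82017517089844)
side z~.13 [380. 404.] 2147 [ 0.6799 -0.5708  0.1217] ((673.5625610351562, -557.9845581054688), (73.18280029296875, 153.05899047851562), 88.26903533935547)
[... 3458 characters left out ...]
.48749542236328)
scene z~.032 [144. 229.] 29 [ 0.7849 -0.3328  0.0331] ((784.22900390625, -332.7242431640625), (4.401407718658447, 30.27652359008789), 89.82394409179688)
scene z~.032 [308. 237.] 44 [0.5192 0.1044 0.0258] ((518.54345703125, 104.32264709472656), (33.280941009521484, 34.379478454589844), 35.21522903442383)
scene z~.032 [306. 245.] 16 [0.5483 0.1157 0.0259] ((548.6273193359375, 112.87406158447266), (12.58537769317627, 26.02134132385254), 80.91043090820312)
scene z~.032 [281. 265.] 137 [0.6537 0.0923 0.0327] ((652.61572265625, 85.02333068847656), (170.11538696289062, 18.662771224975586), 87.21359252929688)
scene z~.032 [299. 251.] 35 [0.5779 0.1082 0.0254] ((578.398193359375, 107.80088806152344), (36.80366134643555, 22.91845703125), 86.99876403808594)
  return _methods._mean(a, axis=axis, dtype=dtype,
  ret = um.true_divide(
```

View pics/c1.png

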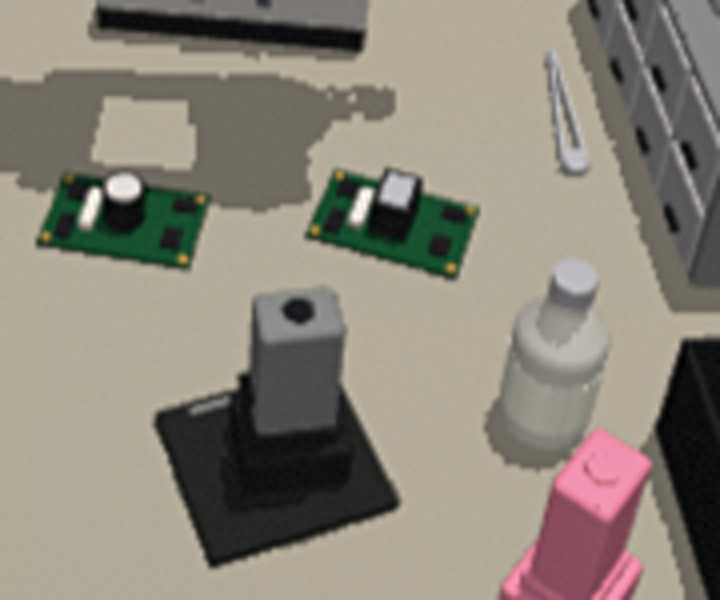

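The square-block board is the right one, with its block top at about (395,185) in the crop. The round-can board is on the left, and the grey reader stands on its black pad. Now I'll refine the fixture, pad, lid angle and heights.

```bash
python3 - 2>/dev/null <<'E'
from h import *
from scipy.optimize import minimize_scalar
yaw=np.radians(81.5); ex=np.array([np.cos(yaw),np.sin(yaw)]); ey=np.array([-ex[1],ex[0]])
C0=np.array([.5565,.101])
for n in('side','scene'):
  f=load(n); w=cloud(f).reshape(-1,3); w=w[~np.isnan(w[:,0])]
  q=np.c_[(w[:,:2]-C0)@ex,(w[:,:2]-C0)@ey,w[:,2]]*1000
  r=q[(q[:,2]>58)&(q[:,2]<66)&(abs(q[:,0])<100)&(abs(q[:,1])<115)]
  rim=r[r[:,0]<60]
  print(n,'rim z',np.median(r[:,2]),'x',np.percentile(r[:,0],[1,99]),'y',np.percentile(rim[:,1],[1,99]))
  # yaw from front edge
  xs=[];ys=[]
  for b in range(-90,90,6):
    s=r[(abs(r[:,1]-b)<3)&(abs(r[:,1])>30)]
    if len(s)>3: xs.append(s[:,0].min()); ys.append(b)
  print(' front edge fit',np.polyfit(ys,xs,1))
  l=q[(q[:,2]>90)&(q[:,2]<230)&(q[:,0]>50)&(q[:,0]<150)&(abs(q[:,1])<100)]
  for h in (100,140,180,220):
    s=l[abs(l[:,2]-h)<6]; 
    if len(s): print(' lid h',h,np.percentile(s[:,0],[5,50,95]).round(1),np.percentile(s[:,1],[1,99]).round(1))
  s=q[(q[:,2]>225)&(q[:,2]<275)&(q[:,0]>40)&(q[:,0]<160)&(abs(q[:,1])<100)]; print(' lid top z',np.percentile(s[:,2],[50,99]) if len(s) else None)
  # pad
  m=(abs(w[:,2]-.010)<.004)&(abs(w[:,0]-.56)<.12)&(abs(w[:,1]+.35)<.12)
  p=w[m]; print(' pad',cv2.minAreaRect((p[:,:2]*1000).astype(np.float32)))
  # board components in board frame
  a=np.radians(-22.5); bx=np.array([np.cos(a),np.sin(a)]); by=np.array([-bx[1],bx[0]])
  d=np.c_[(w[:,:2]-[.641,-.171])@bx,(w[:,:2]-[.641,-.171])@by,w[:,2]]*1000
  d=d[(abs(d[:,0])<52)&(abs(d[:,1])<34)]
  for lo,hi in((-35,-15),(15,35)):
    s=d[(d[:,0]>lo)&(d[:,0]<hi)]; print(' comp',lo,np.percentile(s[:,2],[50,95,100]).round(1))
E
```

```text
side rim z 64.38237586904054 x [-87.31588212  85.74849272] y [-97.99127663  98.91672817]
 front edge fit [ 3.94514297e-03 -8.51048334e+01]
 lid h 100 [85.2 88.7 92.5] [-96.2  94.9]
 lid h 140 [87.5 90.8 94.3] [-96.2  94.5]
 lid h 180 [90.2 93.9 97.4] [-95.9  94.2]
 lid h 220 [93.2 96.2 99.8] [-28.7  98. ]
 lid top z [235.63022737 252.80359025]
 pad ((593.3074951171875, -350.2037048339844), (162.40223693847656, 233.16799926757812), 72.37142944335938)
 comp -35 [ 7.4 13.1 15.9]
 comp 15 [ 6.8 10.2 11.8]
scene rim z 62.96253272289812 x [-88.16456709  74.61916465] y [-98.44248449  99.65483482]
 front edge fit [ 8.24242569e-04 -8.70608105e+01]
 lid h 100 [91.4 96.6 98.2] [-97.   88.2]
 lid h 140 [ 93.1  99.2 100.7] [-97.7  88.1]
 lid h 180 [ 98.7 101.7 103.1] [-96.4  90.4]
 lid h 220 [ 99.9 104.  105.2] [-97.2  93.2]
 lid top z [238.97013955 253.30876075]
 pad ((558.6759643554688, -348.9241943359375), (234.27976989746094, 236.679931640625), 89.74109649658203)
 comp -35 [ 6.5 11.7 14. ]
 comp 15 [ 5.4  9.9 10.7]
```

{"name": "arm_command", "arguments": {"rows": [[85,[0.01,-0.1,-0.05],[0,0,-0.06]],[85,[0.02,-0.2,-0.1],[0,0,-0.12]],[85,[0.03,-0.32,-0.2],[0,0,-0.19]],[85,[0.04,-0.44,-0.3],[0,0,-0.25]],[85,[0.053,-0.57,-0.4],[0,0,-0.25]],[85,[0.053,-0.57,-0.5],[0,0,-0.25]],[85,[0.053,-0.57,-0.5],[0,0,-0.25]],[85,[0.053,-0.57,-0.5],[0,0,-0.25]]]}}

```text
time: 0.77
tool_pos: [0.6381, -0.1707, 0.0771]
tool_rot: [-0.003, 0.832, 0.555, -0.002]
contact_force: [0.6, 0.1, 0.4]
gripper_width: 0.997
grasp_force: 0.0
```

Run:
```python
from h import *
f=load('side')
L,B,R=[ray(f,220+u/4,215+v/4,.010)[:2] for u,v in((155,418),(213,565),(398,500))]
print('pad centre',(L+R)/2,'sides',np.linalg.norm(L-B),np.linalg.norm(R-B))
g=grab('wrist','w1.png'); s=monitor.state(); print(s['tool_pos'],s['tool_rot'])
```

```text
pad centre [ 0.55225702 -0.35115438] sides 0.09637403414787167 0.1070542350945832
[ 0.64014936 -0.17054596  0.08031154] [-1.20600366e-03  8.31594542e-01  5.55381616e-01 -5.69312428e-04]
```

View pics/w1.png

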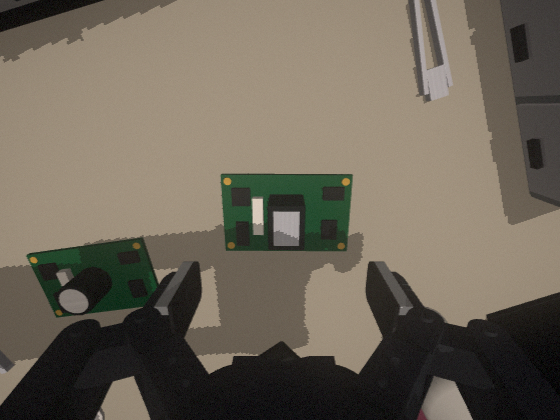

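The wrist view shows the square-block board at (287,212), square to the fingers. I'll descend and grip.

{"name": "arm_command", "arguments": {"rows": [[85,[0.001,0,-0.1],[0,0,0]],[85,[0.001,0,-0.17],[0,0,0]],[85,[0.001,0,-0.215],[0,0,0]],[85,[0.001,0,-0.215],[0,0,0]],[5,[0.001,0,-0.215],[0,0,0]],[5,[0.001,0,-0.215],[0,0,0]],[5,[0.001,0,-0.215],[0,0,0]],[5,[0.001,0,-0.215],[0,0,0]],[5,[0.001,0,-0.215],[0,0,0]],[5,[0.001,0,-0.215],[0,0,0]],[5,[0.001,0,-0.215],[0,0,0]],[5,[0.001,0,-0.215],[0,0,0]]]}}

```text
time: 1.82
tool_pos: [0.6423, -0.1714, 0.0185]
tool_rot: [0.001, 0.831, 0.556, 0.001]
contact_force: [-0.1, 1.0, 6.3]
gripper_width: 0.286
grasp_force: 61.8
```

{"name": "arm_command", "arguments": {"rows": [[5,[0,0,0.05],[0,0,0]],[5,[0,0,0.15],[0,0,0]],[5,[0,0,0.25],[0,0,0]],[5,[-0.01,0.05,0.35],[0,0,0.02]],[5,[-0.05,0.15,0.43],[0,0,0.04]],[5,[-0.08,0.25,0.43],[0,0,0.06]],[5,[-0.11,0.35,0.43],[0,0,0.08]],[5,[-0.14,0.45,0.43],[0,0,0.1]],[5,[-0.17,0.55,0.43],[0,0,0.12]],[5,[-0.2,0.65,0.43],[0,0,0.14]],[5,[-0.24,0.75,0.43],[0,0,0.156]],[5,[-0.286,0.84,0.43],[0,0,0.156]]]}}

```text
time: 2.82
tool_pos: [0.5543, 0.0825, 0.146]
tool_rot: [-0.0, 0.757, 0.653, -0.0]
contact_force: [0.1, 0.7, -1.8]
gripper_width: 0.285
grasp_force: 61.0
```

{"name": "arm_command", "arguments": {"rows": [[5,[0,0.02,0],[0,0,0]],[5,[0,0.047,0],[0,0,0]],[5,[0,0.047,0],[0,0,0]],[5,[0,0.047,0],[0,0,0]]]}}

```text
time: 3.15
tool_pos: [0.5558, 0.0946, 0.146]
tool_rot: [0.0, 0.757, 0.653, -0.0]
contact_force: [0.2, -0.3, -1.3]
gripper_width: 0.283
grasp_force: 61.0
```

```bash
python3 - 2>/dev/null <<'E'
from h import *
f=grab('side'); g=grab('scene'); print(monitor.state()['tool_pos'],monitor.state()['grasp_force'])
im=np.hstack([cv2.resize(x['color'][a:a+150,b:b+130],None,fx=3,fy=3,interpolation=cv2.INTER_CUBIC) for x,a,b in((f,110,215),(g,150,220))])
cv2.imwrite('pics/c2.png',im[...,::-1])
yaw=np.radians(81.5); ex=np.array([np.cos(yaw),np.sin(yaw)]); ey=np.array([-ex[1],ex[0]])
for x in(f,g):
  w=cloud(x); h=cv2.cvtColor(x['color'],cv2.COLOR_RGB2HSV)
  m=(h[...,0]>40)&(h[...,0]<85)&(h[...,1]>90)&(abs(w[...,0]-.556)<.1)&(abs(w[...,1]-.1)<.09)&(w[...,2]>.08)
  p=w[m]
  if len(p)>20: print(len(p),p.mean(0).round(3),cv2.minAreaRect((p[:,:2]*1000).astype(np.float32)),np.linalg.lstsq(np.c_[p[:,:2],np.ones(len(p))],p[:,2],rcond=None)[0].round(3))
E
```

```text
[0.55585531 0.09409874 0.14587694] 60.964293479919434
223 [0.56  0.085 0.135] ((557.5481567382812, 95.17975616455078), (67.94590759277344, 98.51038360595703), 80.47798919677734) [-0.003  0.01   0.136]
68 [0.568 0.111 0.132] ((572.2365112304688, 111.9244384765625), (24.3443660736084, 71.89078521728516), 59.765960693359375) [0.039 0.044 0.105]
```

View pics/c2.png

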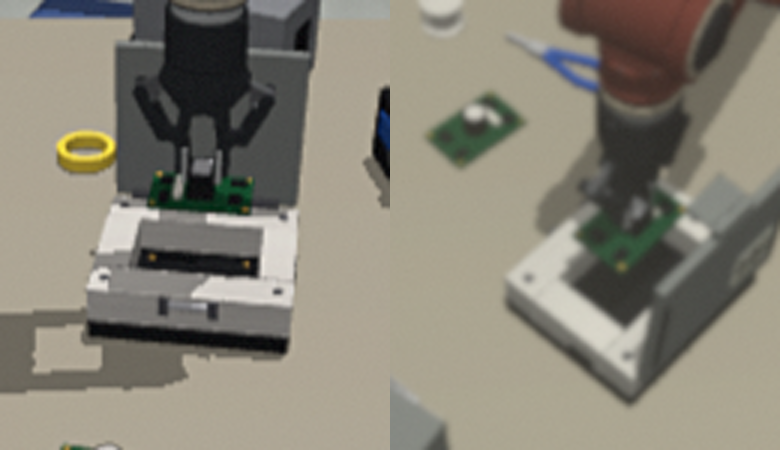

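The board hangs level and aligned over the recess in both crops. I'll lower and release it.

{"name": "arm_command", "arguments": {"rows": [[5,[0,0,-0.08],[0,0,0]],[5,[0,0,-0.16],[0,0,0]],[5,[0,0,-0.23],[0,0,0]],[5,[0,0,-0.29],[0,0,0]],[5,[0,0,-0.32],[0,0,0]],[5,[0,0,-0.34],[0,0,0]],[5,[0,0,-0.35],[0,0,0]],[5,[0,0,-0.35],[0,0,0]],[5,[0,0,-0.35],[0,0,0]]]}}

```text
time: 4.0
tool_pos: [0.5565, 0.095, 0.0421]
tool_rot: [0.001, 0.757, 0.653, 0.001]
contact_force: [-0.1, 0.4, -1.1]
gripper_width: 0.285
grasp_force: 60.9
```

{"name": "arm_command", "arguments": {"rows": [[55,[0,0,0],[0,0,0]],[55,[0,0,0],[0,0,0]],[55,[0,0,0],[0,0,0]],[55,[0,0,0],[0,0,0]],[55,[0,0,0.08],[0,0,0]],[55,[0,0,0.2],[0,0,0]],[55,[0,0,0.32],[0,0,0]],[10,[0,0,0.44],[0,0,0]],[0,[0,0,0.56],[0,0,0]],[0,[0,0,0.68],[0,0,0]],[0,[0,0,0.8],[0,0,0]],[0,[0,0,0.9],[0,0,0]]]}}

```text
time: 5.0
tool_pos: [0.5556, 0.0952, 0.3143]
tool_rot: [0.001, 0.757, 0.653, 0.001]
contact_force: [-0.1, -1.0, 0.3]
gripper_width: 0.002
grasp_force: 0.0
```

```bash
python3 - 2>/dev/null <<'E'
from h import *
f=grab('side'); g=grab('scene'); s=monitor.state(); print(s['tool_pos'],s['joint_pos'])
im=np.hstack([cv2.resize(x['color'][a:a+150,b:b+130],None,fx=3,fy=3,interpolation=cv2.INTER_CUBIC) for x,a,b in((f,110,215),(g,160,220))])
cv2.imwrite('pics/c3.png',im[...,::-1])
for x in(f,g):
  w=cloud(x); h=cv2.cvtColor(x['color'],cv2.COLOR_RGB2HSV)
  m=(h[...,0]>40)&(h[...,0]<85)&(h[...,1]>60)&(abs(w[...,0]-.556)<.07)&(abs(w[...,1]-.1)<.07)&(w[...,2]>.01)
  p=w[m]
  if len(p)>20: print(len(p),p.mean(0).round(3),cv2.minAreaRect((p[:,:2]*1000).astype(np.float32)),np.linalg.lstsq(np.c_[p[:,:2],np.ones(len(p))],p[:,2],rcond=None)[0].round(3))
E
```

```text
[0.5580049  0.09528216 0.31907629] [ 3.76762072e-02 -1.33390546e-01  1.64923942e+00 -1.43159340e-05
  1.61260643e+00  1.85149595e-01]
89 [0.566 0.116 0.034] ((558.9197387695312, 108.88201141357422), (56.148616790771484, 103.29125213623047), 77.45515441894531) [-0.419 -1.233  0.414]
202 [0.564 0.097 0.028] ((552.3294067382812, 94.90361785888672), (62.33810043334961, 89.8157730102539), 84.01288604736328) [0.003 0.002 0.026]
```

View pics/c3.png

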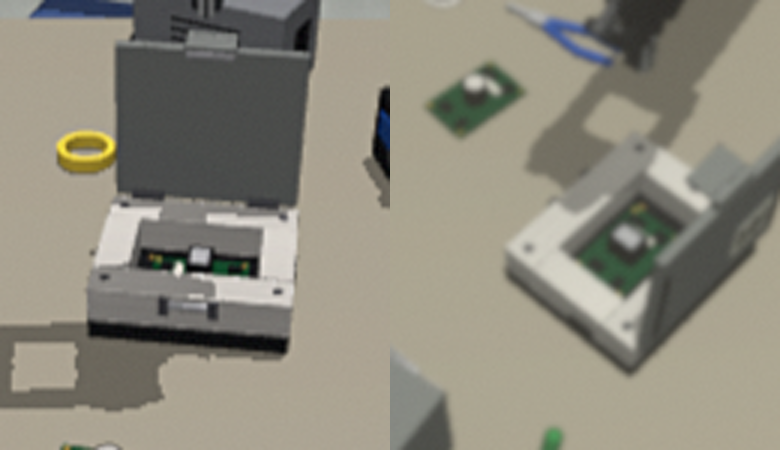

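The board lies flat in the recess in both views. Next I'll go behind the lid and plan the sweep.

{"name": "arm_command", "arguments": {"rows": [[0,[0.015,0.12,0],[0,0,0]],[0,[0.03,0.24,0],[0,0,0]],[0,[0.05,0.36,0],[0,0,0]],[0,[0.065,0.45,0],[0,0,0]],[0,[0.077,0.53,0],[0,0,0]],[0,[0.077,0.53,0],[0,0,0]],[0,[0.077,0.53,-0.1],[0,0,0]],[0,[0.077,0.53,-0.2],[0,0,0]],[0,[0.077,0.53,-0.3],[0,0,0]],[0,[0.077,0.53,-0.37],[0,0,0]],[0,[0.077,0.53,-0.37],[0,0,0]]]}}

```text
time: 6.02
tool_pos: [0.5748, 0.2523, 0.1922]
tool_rot: [-0.002, 0.757, 0.653, -0.006]
contact_force: [0.3, -0.1, -1.9]
gripper_width: -0.002
grasp_force: 0.0
```

```bash
cat > sweep.py <<'E'
from h import *
s=monitor.state(); P=s['tool_pos']; print(P,s['contact_force'])
yaw=np.radians(81.5); ex=np.array([np.cos(yaw),np.sin(yaw)]); C=np.array([.5563,.1005])
d=.148
for th in (1.55,1.45,1.35,1.25,1.15,1.05,.95,.85,.75,.65,.55,.45,.35,.25,.18,.12):
    x=.085-d*np.cos(th)+.0125*np.sin(th)+.011*np.sin(th); z=.062+d*np.sin(th)+.0125*np.cos(th)-.002
    w=np.r_[C+ex*x,z]; print(th,((w-P)/.3).round(3), w.round(3))
E
python3 sweep.py
```

```text
[0.57475003 0.2522912  0.19223364] [ 0.25064269 -0.08516654 -1.91104652]
1.55 [-0.01  -0.158  0.053] [0.572 0.205 0.208]
1.45 [-0.017 -0.208  0.054] [0.57  0.19  0.208]
1.35 [-0.024 -0.257  0.05 ] [0.567 0.175 0.207]
1.25 [-0.032 -0.306  0.041] [0.565 0.16  0.204]
1.15 [-0.039 -0.354  0.027] [0.563 0.146 0.2  ]
1.05 [-0.046 -0.401  0.008] [0.561 0.132 0.195]
0.95 [-0.053 -0.447 -0.015] [0.559 0.118 0.188]
0.85 [-0.059 -0.49  -0.043] [0.557 0.105 0.179]
0.75 [-0.065 -0.53  -0.074] [0.555 0.093 0.17 ]
0.65 [-0.071 -0.567 -0.109] [0.554 0.082 0.16 ]
0.55 [-0.076 -0.601 -0.147] [0.552 0.072 0.148]
0.45 [-0.08  -0.631 -0.189] [0.551 0.063 0.136]
0.35 [-0.084 -0.658 -0.232] [0.55  0.055 0.122]
0.25 [-0.087 -0.679 -0.278] [0.549 0.048 0.109]
0.18 [-0.089 -0.692 -0.311] [0.548 0.045 0.099]
0.12 [-0.091 -0.701 -0.34 ] [0.548 0.042 0.09 ]
```

{"name": "arm_command", "arguments": {"rows": [[0,[-0.01,-0.06,0.03],[0,0,0]],[0,[-0.02,-0.11,0.03],[0,0,0]],[0,[-0.023,-0.16,0.03],[0,0,0]],[0,[-0.03,-0.21,0.03],[0,0,0]],[0,[-0.037,-0.26,0.026],[0,0,0]],[0,[-0.044,-0.31,0.017],[0,0,0]],[0,[-0.051,-0.36,0.003],[0,0,0]],[0,[-0.058,-0.407,-0.016],[0,0,0]],[0,[-0.065,-0.453,-0.04],[0,0,0]],[0,[-0.071,-0.496,-0.067],[0,0,0]],[0,[-0.077,-0.536,-0.098],[0,0,0]],[0,[-0.083,-0.573,-0.133],[0,0,0]]]}}

```text
time: 7.02
tool_pos: [0.5532, 0.0809, 0.1586]
tool_rot: [-0.0, 0.757, 0.653, -0.0]
contact_force: [0.8, 1.5, 0.1]
gripper_width: -0.002
grasp_force: 0.6
```

```bash
python3 - 2>/dev/null <<'E'
from h import *
f=grab('side'); s=monitor.state(); print(s['tool_pos'],s['contact_force'])
cv2.imwrite('pics/c4.png',cv2.resize(f['color'][90:250,200:340],None,fx=3,fy=3)[...,::-1])
E
```

```text
[0.55138253 0.07926967 0.1556489 ] [-0.79393412 -0.97566885 -1.51187611]
```

View pics/c4.png

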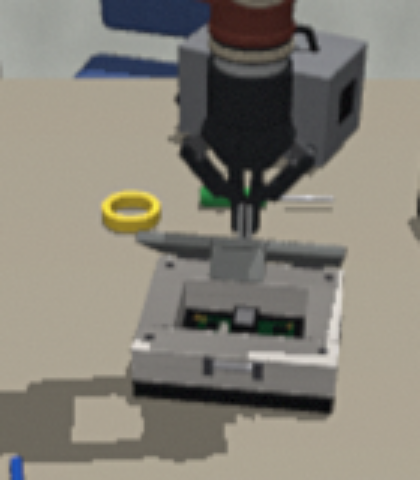

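The lid has followed the fingers and is now low over the recess, at about 0.5 rad. I'll continue the sweep.

{"name": "arm_command", "arguments": {"rows": [[0,[-0.005,-0.033,-0.04],[0,0,0]],[0,[-0.01,-0.064,-0.08],[0,0,0]],[0,[-0.013,-0.09,-0.125],[0,0,0]],[0,[-0.017,-0.115,-0.165],[0,0,0]],[0,[-0.02,-0.145,-0.195],[0,0,0]],[0,[-0.025,-0.17,-0.22],[0,0,0]],[0,[-0.025,-0.17,-0.235],[0,0,0]],[0,[-0.025,-0.17,-0.245],[0,0,0]],[0,[-0.025,-0.17,-0.255],[0,0,0]],[0,[-0.025,-0.17,-0.265],[0,0,0]]]}}

```text
time: 7.9
tool_pos: [0.547, 0.0297, 0.0831]
tool_rot: [0.002, 0.757, 0.653, -0.001]
contact_force: [-4.6, -3.6, 9.2]
gripper_width: 0.002
grasp_force: 4.3
```

Contact now reads 9 N; next is the press past the catch.

{"name": "arm_command", "arguments": {"rows": [[0,[0,0,-0.01],[0,0,0]],[0,[0,0,-0.02],[0,0,0]],[0,[0,0,-0.03],[0,0,0]],[0,[0,0,-0.035],[0,0,0]],[0,[0,0,-0.035],[0,0,0]]]}}

```text
time: 8.32
tool_pos: [0.5473, 0.0308, 0.0741]
tool_rot: [0.001, 0.757, 0.653, -0.0]
contact_force: [-11.0, -1.1, 22.0]
gripper_width: 0.004
grasp_force: 11.3
```

{"name": "arm_command", "arguments": {"rows": [[0,[0,0,-0.003],[0,0,0]],[0,[0,0,0.05],[0,0,0]],[0,[0,0,0.15],[0,0,0]],[20,[0,-0.05,0.27],[0,0,0]],[50,[0,-0.15,0.38],[0,0,0]],[70,[0,-0.25,0.45],[0,0,0]],[85,[0,-0.35,0.5],[0,0,0]],[85,[0,-0.46,0.5],[0,0,0]],[85,[0,-0.57,0.5],[0,0,0]],[85,[0,-0.68,0.5],[0,0,0]],[85,[0,-0.68,0.5],[0,0,0]]]}}

```text
time: 9.23
tool_pos: [0.5458, -0.1774, 0.2195]
tool_rot: [0.001, 0.759, 0.651, -0.001]
contact_force: [0.5, 0.1, 0.9]
gripper_width: 0.993
grasp_force: 0.0
```

```bash
python3 - 2>/dev/null <<'E'
from h import *
f=grab('side'); g=grab('scene'); s=monitor.state(); print(s['tool_pos'],s['joint_pos'])
im=np.hstack([cv2.resize(x['color'][a:a+150,b:b+130],None,fx=3,fy=3,interpolation=cv2.INTER_CUBIC) for x,a,b in((f,130,215),(g,170,220))])
cv2.imwrite('pics/c5.png',im[...,::-1])
yaw=np.radians(81.5); ex=np.array([np.cos(yaw),np.sin(yaw)]); ey=np.array([-ex[1],ex[0]])
for x in(f,g):
  w=cloud(x).reshape(-1,3); c=x['color'].reshape(-1,3)
  q=np.c_[(w[:,:2]-[.5563,.1005])@ex,(w[:,:2]-[.5563,.1005])@ey,w[:,2]]*1000
  m=(q[:,2]>66)&(q[:,2]<100)&(abs(q[:,0])<80)&(abs(q[:,1])<92)
  p=q[m]; print(m.sum(),np.linalg.lstsq(np.c_[p[:,:2],np.ones(len(p))],p[:,2],rcond=None)[0].round(4))
  b=m&(c.min(1)>165); print(b.sum(),w[b].mean(0),cv2.minAreaRect((w[b][:,:2]*1000).astype(np.float32)))
E
```

```text
[ 0.54586967 -0.17348472  0.21917396] [-4.37970674e-01 -6.26832305e-02  1.74820549e+00  7.00393316e-04
  1.45715158e+00 -2.88300792e-01]
1175 [1.90000e-03 1.80000e-03 7.73609e+01]
56 [0.52512079 0.12221137 0.0777967 ] ((563.2225952148438, 142.4873046875), (175.65631103515625, 40.05439758300781), 28.522581100463867)
2765 [3.00000e-04 1.50000e-03 7.58338e+01]
228 [0.50947605 0.13245089 0.07600007] ((508.396484375, 131.3518829345703), (53.84230041503906, 60.03364562988281), 83.49443054199219)
```

View pics/c5.png

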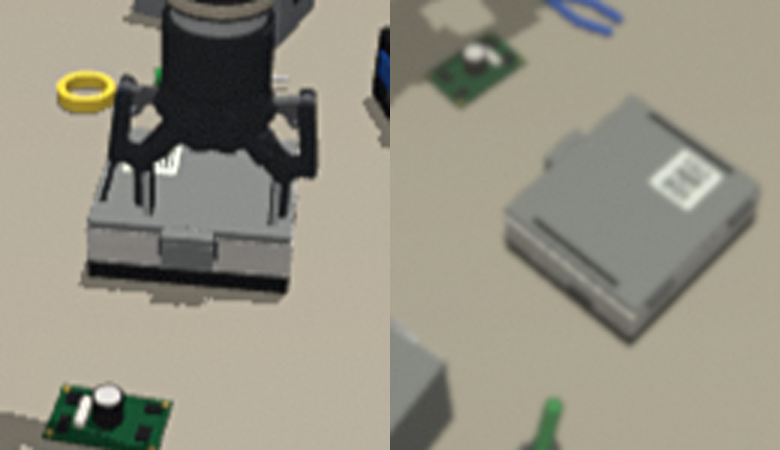

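The lid is flat and shut, with the label at (685,180) in the right-hand crop. Going to the reader.

{"name": "arm_command", "arguments": {"rows": [[85,[0.004,-0.05,0],[0,0,-0.078]],[85,[0.008,-0.1,0],[0,0,-0.156]],[85,[0.012,-0.16,0],[0,0,-0.234]],[85,[0.016,-0.22,0],[0,0,-0.312]],[85,[0.02,-0.28,0],[0,0,-0.39]],[85,[0.024,-0.34,0],[0,0,-0.468]],[85,[0.028,-0.4,0],[0,0,-0.546]],[85,[0.032,-0.46,0],[0,0,-0.624]],[85,[0.036,-0.52,0],[0,0,-0.7]],[85,[0.043,-0.587,0],[0,0,-0.77]],[85,[0.043,-0.587,0],[0,0,-0.833]],[85,[0.043,-0.587,0],[0,0,-0.833]]]}}

```text
time: 10.33
tool_pos: [0.5594, -0.3481, 0.2192]
tool_rot: [-0.001, 0.998, 0.057, -0.0]
contact_force: [0.9, -0.2, -0.6]
gripper_width: 0.995
grasp_force: 0.0
```

```bash
python3 - 2>/dev/null <<'E'
from h import *
f=grab('wrist','w2.png'); g=grab('side'); s=monitor.state(); print(s['tool_pos'],s['tool_rot'])
for x in(f,g,grab('scene')):
  w=cloud(x); m=(w[...,2]>.12)&(w[...,2]<.136)&(abs(w[...,0]-.559)<.04)&(abs(w[...,1]+.349)<.04)
  p=w[m]; print(m.sum(),cv2.minAreaRect((p[:,:2]*1000).astype(np.float32)) if m.sum() else '')
E
```

```text
[ 0.55937442 -0.34742738  0.21938961] [-5.11065959e-04  9.98237270e-01  5.93468986e-02 -1.92406258e-04]
1800 ((558.0897216796875, -349.320556640625), (43.36166000366211, 31.787992477416992), 5.856969833374023)
319 ((559.5343627929688, -347.8510437011719), (44.15924835205078, 33.058834075927734), 7.407950401306152)
120 ((557.022705078125, -349.4508361816406), (50.07565689086914, 34.172306060791016), 13.370664596557617)
```

View pics/w2.png

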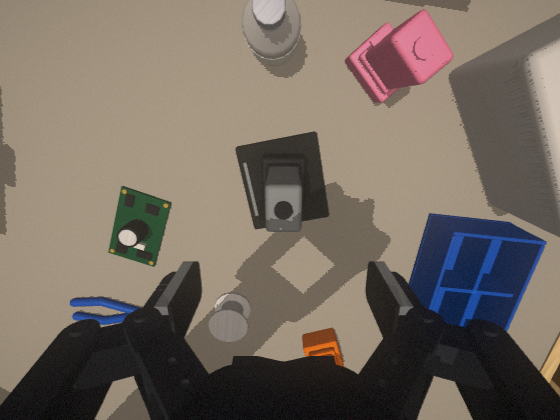

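The wrist view shows the grey reader between the fingers at (284,195), and the pad corners at (237,148), (317,132), (328,216) and (255,229).

{"name": "arm_command", "arguments": {"rows": [[85,[-0.002,-0.002,-0.1],[0,0,0]],[85,[-0.002,-0.002,-0.2],[0,0,0]],[85,[-0.002,-0.002,-0.3],[0,0,0]],[85,[-0.002,-0.002,-0.39],[0,0,0]],[85,[-0.002,-0.002,-0.459],[0,0,0]],[85,[-0.002,-0.002,-0.459],[0,0,0]],[5,[-0.002,-0.002,-0.459],[0,0,0]],[5,[-0.002,-0.002,-0.459],[0,0,0]],[5,[-0.002,-0.002,-0.459],[0,0,0]],[5,[-0.002,-0.002,-0.459],[0,0,0]],[5,[-0.002,-0.002,-0.459],[0,0,0]],[5,[-0.002,-0.002,-0.459],[0,0,0]]]}}

```text
time: 11.48
tool_pos: [0.5596, -0.3502, 0.0846]
tool_rot: [0.001, 0.998, 0.057, 0.001]
contact_force: [0.0, 1.3, 5.2]
gripper_width: 0.369
grasp_force: 61.6
```

Run:
```python
from h import *
f=load('wrist'); q=np.array([ray(f,u,v,.010)[:2] for u,v in((237,148),(317,132),(328,216),(255,229))])
print(q.round(3),q.mean(0),np.linalg.norm(q-np.roll(q,1,0),axis=1)); s=monitor.state(); print(s['tool_pos'],s['grasp_force'],s['gripper_width'])
```

```text
[[ 0.586 -0.29 ]
 [ 0.616 -0.383]
 [ 0.512 -0.413]
 [ 0.483 -0.32 ]] [ 0.54951691 -0.35147911] [0.10722534 0.09705025 0.10754772 0.09691267]
[ 0.55955066 -0.35018969  0.08461286] 61.648417711257935 0.3691341000760969
```

{"name": "arm_command", "arguments": {"rows": [[5,[0,0,0.04],[0,0,0]],[5,[0,0,0.12],[0,0,0]],[5,[0,0,0.22],[0,0,0]],[5,[0,0,0.32],[0,0,0]],[5,[-0.005,0.04,0.42],[0,0,0]],[5,[-0.01,0.1,0.5],[0,0,0]],[5,[-0.02,0.18,0.55],[0,0,0]],[5,[-0.03,0.26,0.55],[0,0,0]],[5,[-0.04,0.34,0.55],[0,0,0]],[5,[-0.05,0.42,0.55],[0,0,0]],[5,[-0.06,0.5,0.55],[0,0,0]],[5,[-0.07,0.58,0.55],[0,0,0]]]}}

```text
time: 12.48
tool_pos: [0.5366, -0.1743, 0.2471]
tool_rot: [-0.0, 0.998, 0.057, -0.0]
contact_force: [0.1, 1.0, -2.4]
gripper_width: 0.363
grasp_force: 60.9
```

{"name": "arm_command", "arguments": {"rows": [[5,[-0.01,0.08,0],[0,0,0]],[5,[-0.02,0.16,0],[0,0,0]],[5,[-0.03,0.24,0],[0,0,0]],[5,[-0.04,0.33,0],[0,0,0]],[5,[-0.05,0.42,0],[0,0,0]],[5,[-0.06,0.51,0],[0,0,0]],[5,[-0.07,0.6,0],[0,0,0]],[5,[-0.08,0.69,0],[0,0,0]],[5,[-0.085,0.77,0],[0,0,0]],[5,[-0.09,0.85,0],[0,0,0]],[5,[-0.091,0.91,0],[0,0,0]],[5,[-0.091,0.975,0],[0,0,0]]]}}

```text
time: 13.48
tool_pos: [0.5094, 0.118, 0.2472]
tool_rot: [0.0, 0.998, 0.058, -0.0]
contact_force: [0.7, 0.1, -2.0]
gripper_width: 0.363
grasp_force: 60.8
```

{"name": "arm_command", "arguments": {"rows": [[5,[0,0.03,0],[0,0,0]],[5,[0,0.05,0],[0,0,0]],[5,[0,0.05,0],[0,0,0]],[5,[0,0.05,0],[0,0,0]],[5,[0,0.05,0],[0,0,0]]]}}

```text
time: 13.9
tool_pos: [0.5101, 0.1312, 0.2471]
tool_rot: [0.0, 0.998, 0.057, -0.0]
contact_force: [0.5, 0.3, -2.6]
gripper_width: 0.368
grasp_force: 60.9
```

```bash
python3 - 2>/dev/null <<'E'
from h import *
f=grab('side'); g=grab('scene'); s=monitor.state(); print(s['tool_pos'],s['tool_rot'],s['grasp_force'],s['gripper_width'])
im=np.hstack([cv2.resize(x['color'][a:a+150,b:b+130],None,fx=3,fy=3,interpolation=cv2.INTER_CUBIC) for x,a,b in((f,90,205),(g,170,220))])
cv2.imwrite('pics/c6.png',im[...,::-1])
for x in(f,g):
  w=cloud(x); c=x['color'].max(2); m=(w[...,2]>.168)&(w[...,2]<.213)&(abs(w[...,0]-.51)<.06)&(abs(w[...,1]-.13)<.06)
  p=w[m]; print(m.sum(),np.percentile(p,[2,98],axis=0).round(3))
  m=(abs(w[...,0]-.51)<.06)&(abs(w[...,1]-.13)<.06)&(w[...,2]>.09)
  print('lowest',np.percentile(w[m][:,2],[1,3]).round(3))
E
```

```text
[0.51015743 0.13117073 0.24716642] [ 1.33828102e-04  9.98390812e-01  5.67077081e-02 -6.48995785e-05] 60.91683268547058 0.36696594132985144
280 [[0.48  0.104 0.178]
 [0.54  0.142 0.212]]
lowest [0.183 0.194]
258 [[0.482 0.109 0.177]
 [0.542 0.157 0.212]]
lowest [0.186 0.202]
```

View pics/c6.png

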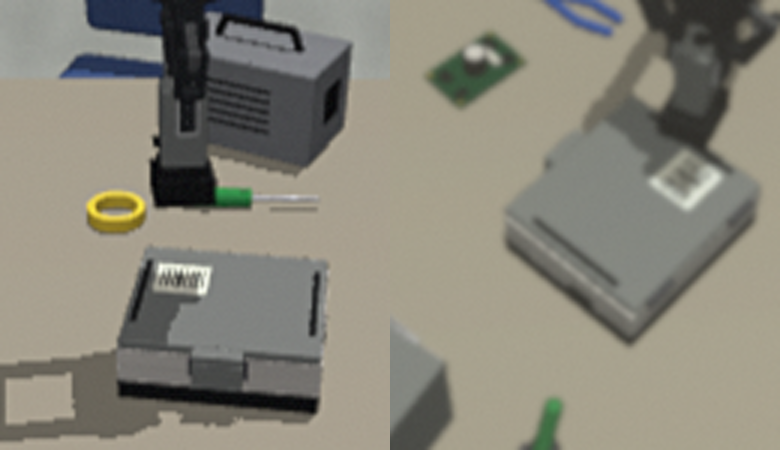

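The reader hangs upright over the label, with its window about 10 cm above it. Hold for over a second, then return.

{"name": "arm_command", "arguments": {"rows": [[5,[0,0,0],[0,0,0]],[5,[0,0,0],[0,0,0]],[5,[0,0,0],[0,0,0]],[5,[0,0,0],[0,0,0]],[5,[0,0,0],[0,0,0]],[5,[0,0,0],[0,0,0]],[5,[0,0,0],[0,0,0]],[5,[0,0,0],[0,0,0]],[5,[0,0,0],[0,0,0]],[5,[0,0,0],[0,0,0]],[5,[0,0,0],[0,0,0]],[5,[0,0,0],[0,0,0]]]}}

```text
time: 15.0
tool_pos: [0.5101, 0.132, 0.2472]
tool_rot: [0.0, 0.998, 0.057, -0.0]
contact_force: [-0.4, -0.1, -1.0]
gripper_width: 0.366
grasp_force: 60.9
```

{"name": "arm_command", "arguments": {"rows": [[5,[0,0,0],[0,0,0]],[5,[0,0,0],[0,0,0]],[5,[0,0,0],[0,0,0]],[5,[0,0,0],[0,0,0]],[5,[0.005,-0.04,0],[0,0,0]],[5,[0.01,-0.1,0],[0,0,0]],[5,[0.02,-0.18,0],[0,0,0]],[5,[0.03,-0.26,0],[0,0,0]],[5,[0.04,-0.34,0],[0,0,0]],[5,[0.05,-0.43,0],[0,0,0]],[5,[0.06,-0.52,0],[0,0,0]],[5,[0.07,-0.61,0],[0,0,0]]]}}

```text
time: 16.0
tool_pos: [0.5309, -0.053, 0.2473]
tool_rot: [0.0, 0.998, 0.057, 0.0]
contact_force: [0.7, 0.3, -1.6]
gripper_width: 0.367
grasp_force: 61.0
```

{"name": "arm_command", "arguments": {"rows": [[5,[0.005,-0.09,0],[0,0,0]],[5,[0.01,-0.18,0],[0,0,0]],[5,[0.02,-0.27,0],[0,0,0]],[5,[0.03,-0.36,0],[0,0,0]],[5,[0.04,-0.45,0],[0,0,0]],[5,[0.05,-0.54,0],[0,0,0]],[5,[0.06,-0.63,0],[0,0,0]],[5,[0.065,-0.72,0],[0,0,0]],[5,[0.071,-0.82,0],[0,0,0]],[5,[0.071,-0.9,0],[0,0,0]],[5,[0.071,-0.97,0],[0,0,0]],[5,[0.071,-0.998,0],[0,0,0]]]}}

```text
time: 17.0
tool_pos: [0.5514, -0.3538, 0.2468]
tool_rot: [0.0, 0.998, 0.056, -0.0]
contact_force: [0.7, 0.6, -2.7]
gripper_width: 0.367
grasp_force: 60.9
```

{"name": "arm_command", "arguments": {"rows": [[5,[0,-0.001,-0.05],[0,0,0]],[5,[0,-0.001,-0.13],[0,0,0]],[5,[0,-0.001,-0.23],[0,0,0]],[5,[0,-0.001,-0.33],[0,0,0]],[5,[0,-0.001,-0.42],[0,0,0]],[5,[0,-0.001,-0.48],[0,0,0]],[5,[0,-0.001,-0.515],[0,0,0]],[5,[0,-0.001,-0.53],[0,0,0]],[5,[0,-0.001,-0.53],[0,0,0]],[5,[0,-0.001,-0.53],[0,0,0]]]}}

```text
time: 17.83
tool_pos: [0.5531, -0.3508, 0.0894]
tool_rot: [0.001, 0.998, 0.058, 0.001]
contact_force: [-0.3, 0.1, -0.7]
gripper_width: 0.364
grasp_force: 61.0
```

{"name": "arm_command", "arguments": {"rows": [[5,[0,0,-0.005],[0,0,0]],[5,[0,0,-0.01],[0,0,0]],[5,[0,0,-0.015],[0,0,0]],[5,[0,0,-0.015],[0,0,0]],[5,[0,0,-0.015],[0,0,0]]]}}

```text
time: 18.25
tool_pos: [0.5529, -0.3512, 0.0847]
tool_rot: [0.001, 0.998, 0.057, 0.001]
contact_force: [1.4, 0.1, 0.9]
gripper_width: 0.369
grasp_force: 60.9
```

{"name": "arm_command", "arguments": {"rows": [[45,[0,0,0],[0,0,0]],[60,[0,0,0],[0,0,0]],[85,[0,0,0],[0,0,0]],[85,[0,0,0],[0,0,0]],[85,[0,0,0],[0,0,0]],[85,[0,0,0.08],[0,0,0]],[85,[0,0,0.18],[0,0,0]],[85,[0,0,0.28],[0,0,0]],[85,[0,0,0.38],[0,0,0]],[85,[0,0,0.48],[0,0,0]],[85,[0,0,0.48],[0,0,0]],[85,[0,0,0.48],[0,0,0]]]}}

```text
time: 19.25
tool_pos: [0.5535, -0.3516, 0.2312]
tool_rot: [0.002, 0.998, 0.057, 0.002]
contact_force: [-0.1, -0.3, -1.7]
gripper_width: 0.997
grasp_force: 0.0
```

```bash
python3 - 2>/dev/null <<'E'
from h import *
f=grab('side'); g=grab('scene'); s=monitor.state(); print(s['tool_pos'],s['grasp_force'])
x=grab('wrist'); im=np.hstack([cv2.resize(x['color'],(400,300)),cv2.resize(f['color'][130:370,200:400],(400,480))[:300] if 0 else cv2.resize(f['color'][145:370,170:400],(400,300))])
cv2.imwrite('pics/c7.png',im[...,::-1])
for y in(x,f,g):
  w=cloud(y); m=(w[...,2]>.12)&(w[...,2]<.136)&(abs(w[...,0]-.555)<.04)&(abs(w[...,1]+.35)<.04)
  p=w[m]; print(m.sum(),cv2.minAreaRect((p[:,:2]*1000).astype(np.float32)),np.linalg.lstsq(np.c_[p[:,:2],np.ones(len(p))],p[:,2],rcond=None)[0].round(3), np.median(p[:,2]))
E
```

```text
[ 0.55200783 -0.35039112  0.22673413] 0.0
1720 ((551.0952758789062, -351.79998779296875), (43.818851470947266, 31.872211456298828), 6.465959548950195) [-0.033 -0.008  0.144] 0.12876778569852826
319 ((552.8585205078125, -350.70806884765625), (43.35966491699219, 32.79769515991211), 5.509622097015381) [0.011 0.137 0.171] 0.12936398719042408
118 ((553.0030517578125, -351.5351867675781), (45.956382751464844, 36.01766586303711), 4.9771504402160645) [-0.016 -0.063  0.116] 0.12881229990856435
```

View pics/c7.png

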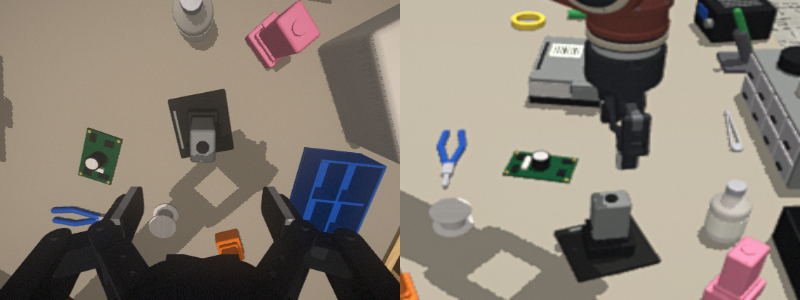

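The reader stands upright in the middle of its pad, the lid is shut and the arm is clear of everything. Handing in.

```bash
python3 -c "
from plant import manip; print(manip.job_done())"
```

```text
the job is handed in; nothing more can be done
None
```

I handed the job in and no verdict came back: by the last pictures and readings the board is flat in the fixture, the lid is shut, the label got its hold of over a second, and the reader is upright and released near the middle of its pad.

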